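Close a solvent filter: tighten its cover screws crisscross

ROBOT

A 6-joint arm with a two-finger parallel gripper is mounted at the origin on the work surface. World frame = base frame: x ahead of the robot, y to its left, z up, the work surface at z = 0. Lengths are in m, angles in rad, forces in N, time in s.
With the tool pointing down it reaches from about 0.375 to 0.925 m from the base axis. Payload 5.7 kg.
Tool frame: the origin (TCP) lies on the centre line of the jaws, within the pads' length; the fingertips stand 17 mm ahead of it and the grasp point (between the pads) lies 2 mm behind it (tcp_to_tips is the distance from the TCP to the fingertips, in m); z points along the fingers, y is the line along which they close (so a half turn about z gives the same grasp; the last joint's range is limited). The gripper opens to 88 mm and grips with 3 to 60 N. Pads are 20 mm wide; open, the fingers measure 115 mm over their backs; the gripper's body (75 mm by 178 mm) begins 61 mm behind the grasp point.
Start: joints at [1.158, 0.359, 1.51, -0, 1.272, -0.115], TCP at [0.176, 0.574, 0.24] pointing down, gripper open.
Joint ranges: [-2.97, 2.97], [-1.01, 2.36], [0.21, 2.38], [-0.96, 4.11], [0.2, 2.71], [-2.98, 2.98]. Speed limits (rad/s): [2.39, 2.39, 3.14, 3.14, 3.14, 3.14].

INTERFACE

Orientations are given as a unit quaternion [x, y, z, w].
In Python, from cell import read_state, camera, camera_model, sign_off, tcp_to_tips gives the robot as it stands.
- The arm moves only by the tool arm_command, never from a script. Its argument "plan" is a list of rows, each a list of 3 entries, a list of its own where there are three numbers: the opening, from 0 (shut) to 1 (fully open), then the shift along the tool's x, y, z in mm, then the turn, a rotation vector about the tool's x, y, z in rad. A call has 1 to 20 rows; each row is the pose to reach, as a shift and turn from the pose commanded when the call began, along the tool's axes at that moment; what a row does not reach only later rows make up. A row lasts 1/12 s, in which the tool goes at most 41.7 mm and 7.16 degrees, less where a joint would pass 70% of its speed; a pose out of reach is approached as far as the arm can. A call with a gripper value outside its range is refused whole. The fingers move at their own pace and stop on an object; "force" is the grip in N (left out, the last holds). Time passes only in rows, so rows that repeat a pose let the fingers close. It gives the time, the measured TCP pose, the force, the opening and the grip force at its end, in the units of the state.
- read_state(): the state, without advancing time (a new reading comes with each control period).
- camera(name): name is "side" or "top"; returns the picture (400x640x3 uint8, red, green, blue); there is no depth.
- camera_model(name): a dict with "camera_matrix" (3x3 intrinsics, pixels), "world_from_camera" (4x4, takes a point from camera to world coordinates). Camera axes: x right, y up, looking along -z (the intrinsics and any distortion apply to the point x, -y, -z); pixel columns grow to the right and rows downward; lengths in m; the calibration is good to about 2 mm. A picture is of the moment at which its call begins. camera_model takes no time and is no camera call.
- sign_off(): hands the job in; it is judged then, once.
The state is a dict: "time_s": time; "joints": joint angles; "joint_vel": joint speeds; "joint_efforts": joint torques, N m; "ee_pos": TCP position; "tool_rot": TCP orientation; "force": force on the tool from outside, world axes, zero at the start; "moment": the same for the moment, N m; "width": finger opening in m; "finger_force": force on a finger pad.
Only numpy, scipy, OpenCV 4.12 (cv2) and the standard library are available. Lean on these libraries where they do the work, as an engineer would, in place of code of your own. Each camera call takes 0.05 s, during which the arm holds its last target. There are 200 camera calls.

TASK

Close the solvent filter by tightening the four wing screws of its cover clockwise, crisscross and in two rounds: first one screw by about a sixth of a turn, the one diagonally opposite by as much, and then the other two; then again in such an order until each is finger-tight and the cover lies flat on its stop. Keep the cover near level all the way and do not lean on it, do not overtighten (stop soon after a screw goes stiff), let go, and leave the other things on the bench alone.

Things in the scene. Friction and masses are not known exactly. Their poses are not given: they have to be found in the camera images.
- filter: The in-line solvent filter, bolted to the bench: square steel body 150 x 150 mm, top face 55 mm above the bench, on a dark foot 180 x 170 x 14 mm; a brass port (18 mm across, 22 mm long) sticks out of its -x side. Origin: centre of the underside on the bench; z up.
- cover: Steel cover plate, 140 x 140 x 10 mm, with a 26 mm high stub in the middle. Origin: centre of its underside, z up, axes as the filter's. A springy seal pushes it up against the screw heads (10 to 40 N in all). Its underside starts about 63 mm above the bench and meets a hard stop, equal under all four corners, between 57.3 and 59.3 mm: hidden, different each time, only felt as the screws go stiff.
- screw_a: Steel wing screw at the +x +y corner of the filter, its axis 45 mm off the filter's axis along x and y (diagonal pairs: a-c, b-d). A flange 22 mm across, 4 mm thick, lies on the cover; on it stands a flat wing 34 mm long (x), 10 mm thick (y), from 4 to 30 mm above the flange's underside. Origin: on the axis at the flange's underside, 73.8 mm above the bench at joint value 0; z up.
- turn_a (a joint): Screw angle, rad: wing heading = filter heading minus this; grows clockwise from above; starts at 0 to 0.25. It sinks 2.86 mm per rad; the hand must sink with it. Goes stiff at 1.5 to 2.3 (cover on stop; same for all 4; felt softly by the first, sharply by its opposite). Torque: +0.06 N m per rad from the seal, then +0.5 to 1. Finger-tight: 50 N of clamping, 0.17 rad past going stiff; 250 N per rad.
- screw_b: Steel wing screw at the -x +y corner of the filter, its axis 45 mm off the filter's axis along x and y (diagonal pairs: a-c, b-d). A flange 22 mm across, 4 mm thick, lies on the cover; on it stands a flat wing 34 mm long (x), 10 mm thick (y), from 4 to 30 mm above the flange's underside. Origin: on the axis at the flange's underside, 73.8 mm above the bench at joint value 0; z up.
- turn_b (a joint): Screw angle, rad: wing heading = filter heading minus this; grows clockwise from above; starts at 0 to 0.25. It sinks 2.86 mm per rad; the hand must sink with it. Goes stiff at 1.5 to 2.3 (cover on stop; same for all 4; felt softly by the first, sharply by its opposite). Torque: +0.06 N m per rad from the seal, then +0.5 to 1. Finger-tight: 50 N of clamping, 0.17 rad past going stiff; 250 N per rad.
- screw_c: Steel wing screw at the -x -y corner of the filter, its axis 45 mm off the filter's axis along x and y (diagonal pairs: a-c, b-d). A flange 22 mm across, 4 mm thick, lies on the cover; on it stands a flat wing 34 mm long (x), 10 mm thick (y), from 4 to 30 mm above the flange's underside. Origin: on the axis at the flange's underside, 73.8 mm above the bench at joint value 0; z up.
- turn_c (a joint): Screw angle, rad: wing heading = filter heading minus this; grows clockwise from above; starts at 0 to 0.25. It sinks 2.86 mm per rad; the hand must sink with it. Goes stiff at 1.5 to 2.3 (cover on stop; same for all 4; felt softly by the first, sharply by its opposite). Torque: +0.06 N m per rad from the seal, then +0.5 to 1. Finger-tight: 50 N of clamping, 0.17 rad past going stiff; 250 N per rad.
- screw_d: Steel wing screw at the +x -y corner of the filter, its axis 45 mm off the filter's axis along x and y (diagonal pairs: a-c, b-d). A flange 22 mm across, 4 mm thick, lies on the cover; on it stands a flat wing 34 mm long (x), 10 mm thick (y), from 4 to 30 mm above the flange's underside. Origin: on the axis at the flange's underside, 73.8 mm above the bench at joint value 0; z up.
- turn_d (a joint): Screw angle, rad: wing heading = filter heading minus this; grows clockwise from above; starts at 0 to 0.25. It sinks 2.86 mm per rad; the hand must sink with it. Goes stiff at 1.5 to 2.3 (cover on stop; same for all 4; felt softly by the first, sharply by its opposite). Torque: +0.06 N m per rad from the seal, then +0.5 to 1. Finger-tight: 50 N of clamping, 0.17 rad past going stiff; 250 N per rad.
- spare_seal: Loose rubber ring beside the filter, 68 mm across, 6 mm thick; leave alone. Origin: underside centre.
- spare_screw: Loose spare wing screw standing on the bench beside the filter, 30 mm high; not used, leave alone. Origin: underside centre.
- spanner: Spanner lying behind the filter, 180 mm long; not used, leave alone. Origin: its middle.
- flask0: Glass bottle with blue cap, 80 mm across, 170 mm tall; leave alone. Origin: underside centre.
- flask1: As flask0.
- beaker: Open glass beaker, 70 mm across, 85 mm tall; leave alone. Origin: underside centre.
- vial_tray: White divided tray 130 x 90 x 40 mm; leave alone. Origin: underside centre.

How it is judged:
By the outcome, as a careful person would: the job done as asked, in the order asked, and still so for the second after the job is handed in, with the robot touching nothing.
It also fails if it takes over 72 s, if anything falls off the work surface, if the arm or the gripper's body presses on something with over 40 N, if the wrist force passes 120 N, or if a joint passes its speed limit or range.

## Working session

There is one attempt and no reset: what is moved stays moved. The work goes in short steps, Python scripts to look and compute and a tool call to move; the robot and the scene stay as the last step left them, time stands still between calls to the robot, and variables do not carry over. Pictures are saved under pics/ and viewed, at most 10 in all, crops included, and the job is handed in when it is done.

Besides the shell and the picture viewer there is one more tool, called after "Request:" as name(argument=value, ...) on one line, values as JSON. arm_command: Moves the arm, as the interface text tells. Its arguments: {"type":"object","properties":{"plan":{"type":"array"},"force":{"type":"number"}},"required":["plan"]}

```bash
mkdir -p pics; ls; python3 - <<'E'
from cell import *
import cv2
for n in ("top","side"):
    cv2.imwrite(f"pics/{n}0.png",camera(n)[:,:,::-1]); m=camera_model(n); print(n,m)
print(read_state(),tcp_to_tips)
E
```

```text
pics
top {'camera_matrix': array([[399.09028628,   0.        , 319.97629774],
       [  0.        , 399.09028628, 201.85980939],
       [  0.        ,   0.        ,   1.        ]]), 'world_from_camera': array([[-1.13458574e-02,  9.79212108e-01, -2.02521404e-01,
         2.93886160e-01],
       [-9.99929108e-01, -1.18423790e-02, -1.24010546e-03,
         1.67071814e-02],
       [-3.61266151e-03,  2.02492977e-01,  9.79277051e-01,
         1.40488904e+00],
       [ 0.00000000e+00,  0.00000000e+00,  0.00000000e+00,
         1.00000000e+00]])}
side {'camera_matrix': array([[501.88680431,   0.        , 319.14624917],
       [  0.        , 501.88680431, 202.00854622],
       [  0.        ,   0.        ,   1.        ]]), 'world_from_camera': array([[ 0.89424402,  0.35712419, -0.26979612,  0.15272943],
       [-0.4472849 ,  0.69117131, -0.56764288, -0.78288956],
       [-0.01624366,  0.62828698,  0.77781207,  1.1711615 ],
       [ 0.        ,  0.        ,  0.        ,  1.        ]])}
{'time_s': 0.1, 'joints': array([ 1.15790552e+00,  3.59446962e-01,  1.51130588e+00,  8.70444243e-06,
        1.27251573e+00, -1.15108581e-01]), 'joint_vel': array([ 9.59609907e-04, -2.73290824e-03, -2.10188268e-03,  4.77280732e-05,
       -9.55923844e-04,  1.48487548e-04]), 'joint_efforts': array([ 7.78665708e-04, -5.16351449e+01, -2.71407312e+01,  6.75448473e-02,
        2.77026108e-02, -3.43173042e-05]), 'ee_pos': array([0.17581068, 0.57304503, 0.23889229]), 'tool_rot': array([ 1.48342822e-01,  9.88935642e-01, -8.07839591e-04, -2.22674437e-04]), 'force': array([ 0.63610406, -0.81721288, -0.63089354]), 'moment': array([ 0.01979269, -0.02162154,  0.02591741]), 'finger_force': 0.0, 'width': 0.0874759806459124} 0.017
```

View pics/top0.png

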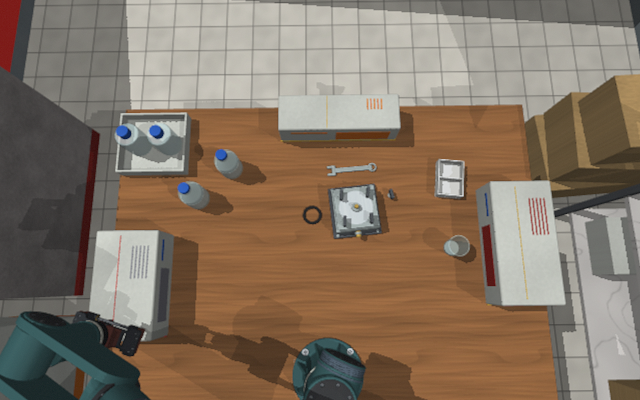

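View pics/side0.png

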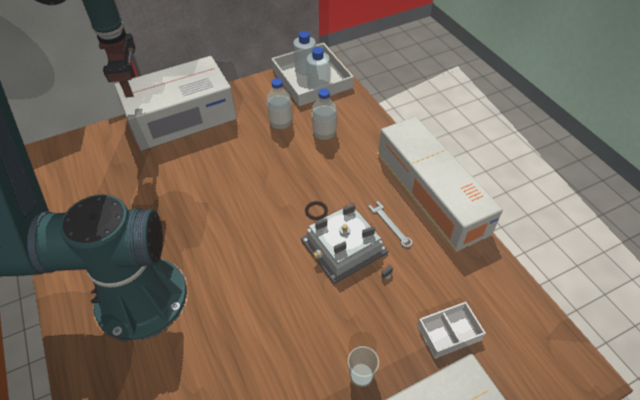

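The top view shows the filter at about (356,211), with its port at (359,235) towards world −x. In the side view it is at about (345,240). I'll zoom in on both.

```bash
python3 - <<'E'
import cv2,numpy as np
a=cv2.imread("pics/top0.png")[175:247,316:400]; b=cv2.imread("pics/side0.png")[195:285,295:395]
a=cv2.resize(a,None,fx=7,fy=7,interpolation=cv2.INTER_CUBIC);b=cv2.resize(b,None,fx=6,fy=6,interpolation=cv2.INTER_CUBIC)
cv2.imwrite("pics/topz.png",a);cv2.imwrite("pics/sidez.png",b)
E
```

```text
(no output)
```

View pics/topz.png

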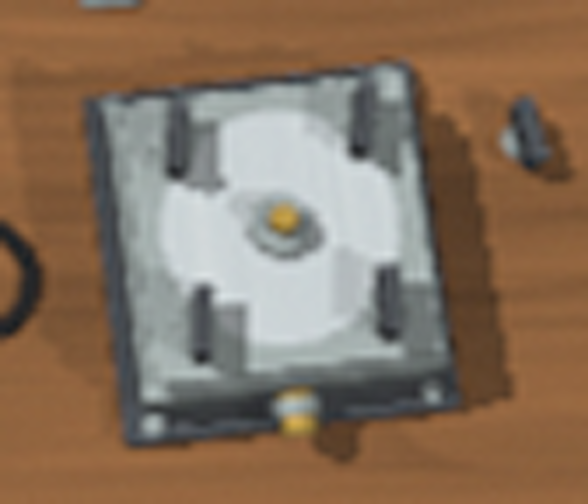

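View pics/sidez.png

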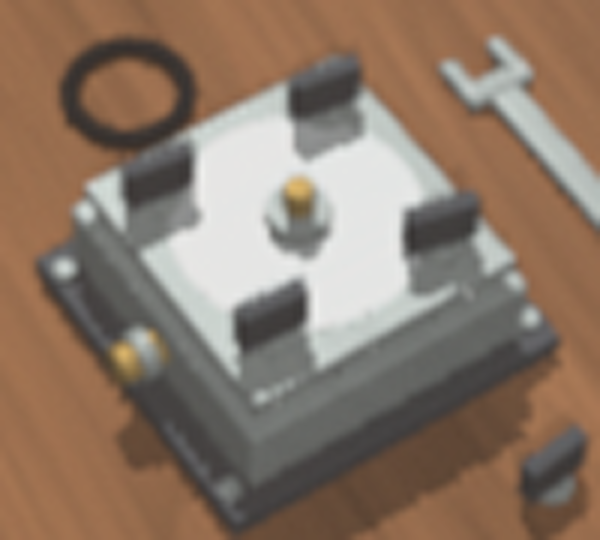

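Top crop: wing tops a (179,137), d (362,120), b (203,325), c (388,304), with the foot corners clear. Side crop: wing tops b (158,163), a (325,73), d (442,211), c (271,302). Next I fit the filter pose from these.

```bash
cat > h.py <<'E'
import numpy as np
from cell import *
from scipy.optimize import least_squares
from scipy.spatial.transform import Rotation as R
def proj(n,P):
    m=camera_model(n);T=np.linalg.inv(m["world_from_camera"]);q=np.atleast_2d(P)@T[:3,:3].T+T[:3,3]
    q=q*[1,-1,-1];u=q@m["camera_matrix"].T;return u[:,:2]/u[:,2:]
C=dict(a=(.045,.045),b=(-.045,.045),c=(-.045,-.045),d=(.045,-.045))
def f2w(p,pt): # filter->world
    c,s=np.cos(p[2]),np.sin(p[2]);x,y,z=pt;return [p[0]+c*x-s*y,p[1]+s*x+c*y,z]
E
cat > fit.py <<'E'
from h import *
tz=lambda q:(np.array(q)+.5)/7-.5+[316,175]
sz=lambda q:(np.array(q)+.5)/6-.5+[295,195]
top=[((.045,.045,.1035),(179,137)),((-.045,.045,.1035),(203,325)),((-.045,-.045,.1035),(388,304)),((.045,-.045,.1035),(362,120)),
((-.09,.085,.007),(128,442)),((-.09,-.085,.007),(462,405)),((.09,.085,.014),(88,98))]
side=[((.045,.045,.1035),(325,73)),((-.045,.045,.1035),(158,163)),((-.045,-.045,.1035),(271,302)),((.045,-.045,.1035),(442,211)),
((-.09,.085,.014),(40,260)),((-.09,-.085,.007),(238,528)),((.09,-.085,.007),(555,345))]
def res(p,both=3):
    r=[]
    if both&1: r+=[proj("top",f2w(p,a))[0]-tz(b) for a,b in top]
    if both&2: r+=[proj("side",f2w(p,a))[0]-sz(b) for a,b in side]
    return np.ravel(r)
for k in (1,2,3):
    s=least_squares(res,[.6,-.1,.1],args=(k,),x_scale=.01);print(k,s.x.round(4),s.fun.reshape(-1,2).round(1).tolist())
p=s.x
# wing headings from side top edges (ends), at z of wing top: intersect plane
def onplane(n,px,z):
    m=camera_model(n);d=np.linalg.inv(m["camera_matrix"])@[*px,1]*[1,-1,-1];W=m["world_from_camera"];d=W[:3,:3]@d;o=W[:3,3];return o+d*(z-o[2])/d[2]
for k,e in dict(a=((290,88),(360,58)),b=((125,180),(192,148)),c=((237,320),(305,285)),d=((405,228),(480,195))).items():
    A,B=[onplane("side",sz(q),.1035) for q in e];v=B-A;print(k,"side heading-filter",np.arctan2(v[1],v[0])-p[2],np.linalg.norm(v))
for k,e in dict(a=((178,100),(179,173)),b=((203,287),(203,358)),c=((388,268),(388,338)),d=((364,83),(360,155))).items():
    A,B=[onplane("top",tz(q),.1035) for q in e];v=A-B;print(k,"top",np.arctan2(v[1],v[0])-p[2])
st=read_state();Rm=R.from_quat(st["tool_rot"])
for k,c in C.items():
    w=np.array(f2w(p,(*c,.098)));print(k,w.round(4),"shift tool mm",(Rm.inv().apply(w-st["ee_pos"])*1e3).round(1))
print(Rm.as_matrix().round(3))
E
python3 fit.py
```

```text
1 [ 0.5486 -0.1023  0.1009] [[0.1, -0.1], [0.0, -0.5], [0.7, -0.5], [0.7, -0.6], [-0.5, 1.0], [-0.3, 0.8], [-0.7, 0.1]]
2 [ 0.5474 -0.1044  0.1056] [[0.1, -0.2], [-0.0, -0.5], [0.2, -0.1], [0.2, -0.6], [-1.1, -0.1], [-0.5, 1.2], [1.1, 0.2]]
3 [ 0.548  -0.1034  0.1027] [[0.4, 0.1], [0.4, -0.3], [1.0, -0.4], [1.0, -0.5], [-0.2, 1.2], [0.1, 0.9], [-0.5, 0.3], [0.2, -0.5], [0.0, -0.9], [0.2, -0.5], [0.2, -0.9], [-1.0, -0.5], [-0.6, 0.7], [1.1, -0.1]]
a side heading-filter -0.08417925795906585 0.03638531161621698
b side heading-filter -0.03948426465856751 0.03428592547719424
c side heading-filter -0.027184955184760384 0.034276161300860065
d side heading-filter -0.09240932692113421 0.03786205441639626
a top -0.11142914559668599
b top -0.12656191664498417
c top -0.13995747804705339
d top -0.19201799443694872
a [ 0.5882 -0.0541  0.098 ] shift tool mm [-578.2 -478.3  141.6]
b [ 0.4986 -0.0633  0.098 ] shift tool mm [-495.4 -513.4  141.6]
c [ 0.5079 -0.1528  0.098 ] shift tool mm [-530.5 -596.3  141.8]
d [ 0.5974 -0.1436  0.098 ] shift tool mm [-613.3 -561.2  141.7]
[[-0.956  0.293 -0.001]
 [ 0.293  0.956 -0.002]
 [ 0.    -0.002 -1.   ]]
```

Request:
arm_command(plan=[[0.4,[-578,-478,60],[0,0,-0.28]],[0.4,[-578,-478,60],[0,0,-0.28]],[0.4,[-578,-478,60],[0,0,-0.28]],[0.4,[-578,-478,60],[0,0,-0.28]],[0.4,[-578,-478,60],[0,0,-0.28]],[0.4,[-578,-478,60],[0,0,-0.28]],[0.4,[-578,-478,60],[0,0,-0.28]],[0.4,[-578,-478,60],[0,0,-0.28]],[0.4,[-578,-478,60],[0,0,-0.28]],[0.4,[-578,-478,60],[0,0,-0.28]],[0.4,[-578,-478,60],[0,0,-0.28]],[0.4,[-578,-478,60],[0,0,-0.28]],[0.4,[-578,-478,60],[0,0,-0.28]],[0.4,[-578,-478,60],[0,0,-0.28]],[0.4,[-578,-478,60],[0,0,-0.28]],[0.4,[-578,-478,60],[0,0,-0.28]],[0.4,[-578,-478,60],[0,0,-0.28]],[0.4,[-578,-478,60],[0,0,-0.28]],[0.4,[-578,-478,60],[0,0,-0.28]],[0.4,[-578,-478,95],[0,0,-0.28]]], force=40)

```text
time_s: 1.77
ee_pos: [0.5948, -0.0568, 0.1493]
tool_rot: [0.011, 1.0, -0.001, 0.006]
force: [1.0, 1.0, 0.4]
width: 0.0353
finger_force: 0.0
```

Request:
arm_command(plan=[[0.4,[0,0,0],[0,0,0]],[0.4,[0,0,0],[0,0,0]]])

```text
time_s: 1.93
ee_pos: [0.5859, -0.0524, 0.1429]
tool_rot: [0.009, 1.0, 0.001, -0.003]
force: [0.8, 0.9, 0.9]
width: 0.035
finger_force: 0.0
```

```bash
python3 - <<'E'
from h import *
import cv2
st=read_state();print(st)
a=camera("top")[175:247,316:400,::-1]; b=camera("side")[165:285,295:395,::-1]
a=cv2.resize(a,None,fx=6,fy=6,interpolation=cv2.INTER_CUBIC)[:,:400];b=cv2.resize(b,None,fx=4,fy=4,interpolation=cv2.INTER_CUBIC)[:432]
cv2.imwrite("pics/z2.png",np.hstack([a[:432],b]))
E
```

```text
{'time_s': 1.9333, 'joints': array([-2.06577481e-01,  4.46016179e-01,  1.63773040e+00,  4.16650418e-05,
        1.06379283e+00, -1.75935109e+00]), 'joint_vel': array([ 0.01485612, -0.03665489, -0.03195325, -0.00040236,  0.00914202,
        0.00013099]), 'joint_efforts': array([-7.49180485e-01, -5.11251354e+01, -2.25171250e+01, -6.71595661e-02,
       -1.55158248e-01, -5.36200005e-04]), 'ee_pos': array([ 0.5858947 , -0.05237393,  0.14293114]), 'tool_rot': array([ 9.02136697e-03,  9.99954886e-01,  6.01452378e-04, -2.91196710e-03]), 'force': array([0.7708335 , 0.88740541, 0.91803762]), 'moment': array([0.05186631, 0.00317572, 0.00862339]), 'finger_force': 0.0, 'width': 0.03502088986958345}
```

View pics/z2.png

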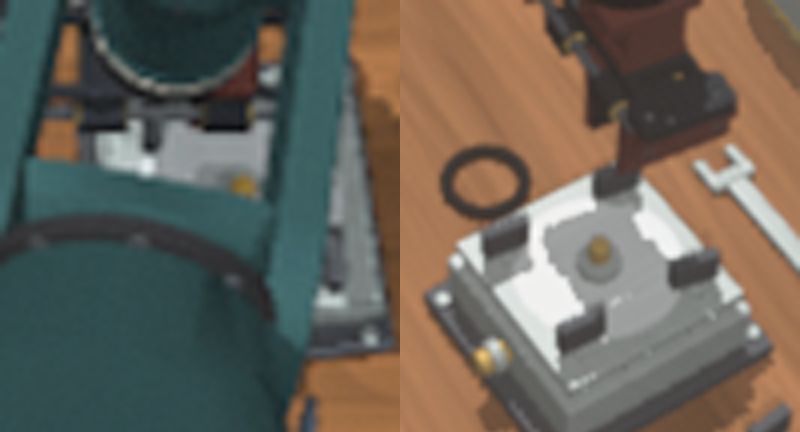

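The top crop shows wing a at (152,130) between the open fingers, and the side crop shows the fingertips just above it. I'll descend and close lightly to check the centring.

Request:
arm_command(plan=[[0.4,[0,0,30],[0,0,0]],[0.4,[0,0,45],[0,0,0]],[0.4,[0,0,45],[0,0,0]],[0.1,[0,0,45],[0,0,0]],[0.1,[0,0,45],[0,0,0]],[0.1,[0,0,45],[0,0,0]],[0.1,[0,0,45],[0,0,0]]], force=8)

```text
time_s: 2.62
ee_pos: [0.5893, -0.0531, 0.1012]
tool_rot: [0.009, 1.0, -0.0, 0.001]
force: [-0.6, -0.2, 0.1]
width: 0.012
finger_force: 0.0
```

```bash
python3 -c "
from h import *
print(read_state())"
```

```text
{'time_s': 2.6167, 'joints': array([-2.06409340e-01,  4.99013058e-01,  1.67227412e+00, -1.40608483e-04,
        9.67809953e-01, -1.75958483e+00]), 'joint_vel': array([-1.32016068e-04,  6.02622996e-03,  5.77336205e-03,  6.36214651e-05,
       -2.27405117e-03,  4.74372310e-04]), 'joint_efforts': array([ 6.03399728e-02, -5.40386045e+01, -2.08389223e+01, -2.11610663e-02,
        7.00310525e-02,  5.48674034e-04]), 'ee_pos': array([ 0.58934079, -0.05305182,  0.10116058]), 'tool_rot': array([ 8.77050361e-03,  9.99960758e-01, -3.01783038e-04,  1.21210518e-03]), 'force': array([-0.56149557, -0.24313823,  0.071119  ]), 'moment': array([ 0.04541336, -0.00264032, -0.01824897]), 'finger_force': 0.0, 'width': 0.012011755356397464}
```

Request:
arm_command(plan=[[0.0,[0,0,2],[0,0,0]],[0.0,[0,0,2],[0,0,0]],[0.0,[0,0,2],[0,0,0]]], force=15)

```text
time_s: 2.87
ee_pos: [0.5898, -0.053, 0.1001]
tool_rot: [0.009, 1.0, -0.0, 0.002]
force: [-2.4, 1.8, 12.4]
width: 0.0098
finger_force: 15.0
```

```bash
python3 -c "
from h import *
print(read_state())"
```

```text
{'time_s': 2.8667, 'joints': array([-2.06459209e-01,  5.00467403e-01,  1.67296176e+00,  5.18279613e-04,
        9.64758462e-01, -1.75945912e+00]), 'joint_vel': array([ 0.00048875,  0.00048429,  0.0004597 ,  0.0011674 ,  0.00133159,
       -0.0003418 ]), 'joint_efforts': array([ -0.69741854, -47.17391968, -18.85365665,  -0.40652778,
        -0.83616838,  -0.07785526]), 'ee_pos': array([ 0.58975807, -0.05296748,  0.10010599]), 'tool_rot': array([ 9.04532073e-03,  9.99957618e-01, -1.25073415e-04,  1.71125061e-03]), 'force': array([-2.40481514,  1.79246112, 12.41628798]), 'moment': array([ 0.31574285,  0.32513609, -0.05936915]), 'finger_force': 15.00038132071495, 'width': 0.009838119067782331}
```

Request:
arm_command(plan=[[0.0,[0,0,-1],[0,0,0]],[0.0,[0,0,-0.7],[0,0,0.11]],[0.0,[0,0,-0.3],[0,0,0.23]],[0.0,[0,0,0],[0,0,0.35]],[0.0,[0,0,0.3],[0,0,0.47]],[0.0,[0,0,0.7],[0,0,0.59]],[0.0,[0,0,1.0],[0,0,0.71]],[0.0,[0,0,1.4],[0,0,0.83]],[0.0,[0,0,1.7],[0,0,0.95]],[0.0,[0,0,2.0],[0,0,1.05]],[0.0,[0,0,2.0],[0,0,1.05]]], force=40)

```text
time_s: 3.78
ee_pos: [0.5884, -0.0551, 0.0972]
tool_rot: [0.511, 0.86, -0.001, 0.001]
force: [-4.8, -7.0, 9.3]
width: 0.0097
finger_force: 40.0
```

```bash
cat > s.py <<'E'
from h import *
s=read_state();M=R.from_quat(s["tool_rot"]).as_matrix()
print("t",s["time_s"],"pos",s["ee_pos"].round(4),"F",s["force"].round(1),"Mz %.3f"%s["moment"][2],"e6 %.3f"%s["joint_efforts"][5],"yhead %.3f"%np.arctan2(M[1,1],M[0,1]),"j6 %.3f"%s["joints"][5],"tilt",M[:2,2].round(4),"w %.4f"%s["width"],s["finger_force"])
E
python3 s.py
```

```text
t 3.7833 pos [ 0.5884 -0.0551  0.0972] F [-4.8 -7.   9.3] Mz -0.046 e6 1.299 yhead 0.499 j6 -0.704 tilt [ 0.0004 -0.0037] w 0.0097 40.00715374946594
```

Request:
arm_command(plan=[[0.4,[0,0,1],[0,0,0.001]],[0.4,[0,0,1],[0,0,0]],[0.4,[0,0,-20],[0,0,0]],[0.4,[0,0,-43],[0,0,0]],[0.4,[-10,-25,-43],[0,0,-0.12]],[0.4,[-20,-50,-43],[0,0,-0.24]],[0.4,[-30,-75,-43],[0,0,-0.36]],[0.4,[-40,-100,-43],[0,0,-0.48]],[0.4,[-47,-120,-43],[0,0,-0.6]],[0.4,[-47,-120,-43],[0,0,-0.72]],[0.4,[-47,-120,-43],[0,0,-0.84]],[0.4,[-47,-120,-43],[0,0,-0.96]],[0.4,[-47,-120,-43],[0,0,-1.06]],[0.4,[-47,-120,-43],[0,0,-1.06]],[0.4,[-47,-120,-43],[0,0,-1.06]]])

```text
time_s: 5.03
ee_pos: [0.5059, -0.1518, 0.1387]
tool_rot: [0.005, 1.0, 0.0, 0.0]
force: [0.6, 0.5, 0.2]
width: 0.0351
finger_force: 0.0
```

```bash
python3 s.py
```

```text
t 5.0333 pos [ 0.5059 -0.1518  0.1387] F [0.6 0.5 0.2] Mz -0.039 e6 -0.363 yhead 1.560 j6 -1.983 tilt [0.0001 0.0001] w 0.0351 0.0
```

Request:
arm_command(plan=[[0.3,[-1,0,25],[0,0,0]],[0.25,[-1,0,39],[0,0,0]],[0.2,[-1,0,39],[0,0,0]],[0.1,[-1,0,39],[0,0,0]],[0.0,[-1,0,39],[0,0,0]],[0.0,[-1,0,39],[0,0,0]],[0.0,[-1,0,39],[0,0,0]],[0.0,[-1,0,39],[0,0,0]],[0.0,[-1,0,39.3],[0,0,0.12]],[0.0,[-1,0,39.7],[0,0,0.24]],[0.0,[-1,0,40],[0,0,0.36]],[0.0,[-1,0,40.4],[0,0,0.48]],[0.0,[-1,0,40.7],[0,0,0.6]],[0.0,[-1,0,41],[0,0,0.72]],[0.0,[-1,0,41.4],[0,0,0.84]],[0.0,[-1,0,41.7],[0,0,0.96]],[0.0,[-1,0,42],[0,0,1.05]],[0.0,[-1,0,42],[0,0,1.05]]], force=40)

```text
time_s: 6.53
ee_pos: [0.5069, -0.1519, 0.0968]
tool_rot: [0.506, 0.863, 0.0, -0.0]
force: [-0.1, 0.2, -6.0]
width: 0.0098
finger_force: 40.0
```

```bash
python3 s.py
```

```text
t 6.5333 pos [ 0.5069 -0.1519  0.0968] F [-0.1  0.2 -6. ] Mz -0.063 e6 1.272 yhead 0.510 j6 -0.931 tilt [0.     0.0001] w 0.0098 39.959367513656616
```

Request:
arm_command(plan=[[0.3,[0,0,0],[0,0,0]],[0.3,[0,0,0],[0,0,0]],[0.3,[0,0,-20],[0,0,0]],[0.3,[0,0,-43],[0,0,0]],[0.3,[21,9,-43],[0,0,-0.12]],[0.3,[42,18,-43],[0,0,-0.24]],[0.3,[63,27,-43],[0,0,-0.36]],[0.3,[83,36,-43],[0,0,-0.48]],[0.3,[83,36,-43],[0,0,-0.6]],[0.3,[83,36,-43],[0,0,-0.72]],[0.3,[83,36,-43],[0,0,-0.84]],[0.3,[83,36,-43],[0,0,-0.96]],[0.3,[83,36,-43],[0,0,-1.05]],[0.3,[83,36,-43],[0,0,-1.05]],[0.3,[83,36,-43],[0,0,-1.05]]])

```text
time_s: 7.78
ee_pos: [0.498, -0.0623, 0.1403]
tool_rot: [0.005, 1.0, -0.0, 0.001]
force: [-0.4, -0.1, 0.7]
width: 0.0267
finger_force: 0.0
```

```bash
python3 s.py
```

```text
t 7.7833 pos [ 0.498  -0.0623  0.1403] F [-0.4 -0.1  0.7] Mz -0.011 e6 -0.345 yhead 1.561 j6 -1.823 tilt [ 0.0012 -0.0005] w 0.0267 0.0
```

Request:
arm_command(plan=[[0.3,[0,0,25],[0,0,0]],[0.25,[0,0,40],[0,0,0]],[0.2,[0,0,40],[0,0,0]],[0.1,[0,0,40],[0,0,0]],[0.0,[0,0,40],[0,0,0]],[0.0,[0,0,40],[0,0,0]],[0.0,[0,0,40],[0,0,0]],[0.0,[0,0,40],[0,0,0]],[0.0,[0,0,40.3],[0,0,0.12]],[0.0,[0,0,40.7],[0,0,0.24]],[0.0,[0,0,41],[0,0,0.36]],[0.0,[0,0,41.4],[0,0,0.48]],[0.0,[0,0,41.7],[0,0,0.6]],[0.0,[0,0,42],[0,0,0.72]],[0.0,[0,0,42.4],[0,0,0.84]],[0.0,[0,0,42.7],[0,0,0.96]],[0.0,[0,0,43],[0,0,1.05]],[0.0,[0,0,43],[0,0,1.05]]], force=40)

```text
time_s: 9.28
ee_pos: [0.4976, -0.0624, 0.0971]
tool_rot: [0.506, 0.863, -0.0, 0.0]
force: [-1.7, -3.3, -0.7]
width: 0.0096
finger_force: 40.0
```

```bash
python3 s.py
```

```text
t 9.2833 pos [ 0.4976 -0.0624  0.0971] F [-1.7 -3.3 -0.7] Mz -0.030 e6 1.272 yhead 0.510 j6 -0.771 tilt [ 0.0003 -0.0008] w 0.0096 39.95663523674011
```

Request:
arm_command(plan=[[0.3,[0,0,0],[0,0,0]],[0.3,[0,0,0],[0,0,0]],[0.3,[0,0,-20],[0,0,0]],[0.3,[0,0,-43],[0,0,0]],[0.3,[-24,10,-43],[0,0,-0.12]],[0.3,[-48,19,-43],[0,0,-0.24]],[0.3,[-72,28,-43],[0,0,-0.36]],[0.3,[-96,38,-43],[0,0,-0.48]],[0.3,[-118,47,-43],[0,0,-0.6]],[0.3,[-118,47,-43],[0,0,-0.72]],[0.3,[-118,47,-43],[0,0,-0.84]],[0.3,[-118,47,-43],[0,0,-0.96]],[0.3,[-118,47,-43],[0,0,-1.02]],[0.3,[-118,47,-43],[0,0,-1.02]],[0.3,[-118,47,-43],[0,0,-1.02]]])

```text
time_s: 10.53
ee_pos: [0.5967, -0.1416, 0.1399]
tool_rot: [0.019, 1.0, 0.0, 0.0]
force: [-0.3, -0.0, 0.0]
width: 0.0264
finger_force: 0.0
```

```bash
python3 s.py
```

```text
t 10.5333 pos [ 0.5967 -0.1416  0.1399] F [-0.3 -0.   0. ] Mz 0.034 e6 -0.250 yhead 1.532 j6 -1.878 tilt [0.0006 0.    ] w 0.0264 0.0
```

Request:
arm_command(plan=[[0.3,[0,-1,25],[0,0,0]],[0.25,[0,-1,40],[0,0,0]],[0.2,[0,-1,40],[0,0,0]],[0.1,[0,-1,40],[0,0,0]],[0.0,[0,-1,40],[0,0,0]],[0.0,[0,-1,40],[0,0,0]],[0.0,[0,-1,40],[0,0,0]],[0.0,[0,-1,40],[0,0,0]],[0.0,[0,-1,40.3],[0,0,0.12]],[0.0,[0,-1,40.7],[0,0,0.24]],[0.0,[0,-1,41],[0,0,0.36]],[0.0,[0,-1,41.4],[0,0,0.48]],[0.0,[0,-1,41.7],[0,0,0.6]],[0.0,[0,-1,42],[0,0,0.72]],[0.0,[0,-1,42.4],[0,0,0.84]],[0.0,[0,-1,42.7],[0,0,0.96]],[0.0,[0,-1,43],[0,0,1.04]],[0.0,[0,-1,43],[0,0,1.04]]], force=40)

```text
time_s: 12.03
ee_pos: [0.5963, -0.1424, 0.0971]
tool_rot: [0.514, 0.858, 0.0, -0.0]
force: [-0.6, 2.8, -1.0]
width: 0.0099
finger_force: 39.9
```

```bash
python3 s.py
```

```text
t 12.0333 pos [ 0.5963 -0.1424  0.0971] F [-0.6  2.8 -1. ] Mz -0.093 e6 1.151 yhead 0.490 j6 -0.838 tilt [0.0002 0.0004] w 0.0099 39.88535463809967
```

Request:
arm_command(plan=[[0.3,[0,0,0],[0,0,0]],[0.3,[0,0,0],[0,0,0]],[0.3,[0,0,-20],[0,0,0]],[0.3,[0,0,-40],[0,0,0]],[0.3,[28,11,-40],[0,0,0]],[0.3,[56,23,-40],[0,0,0]],[0.3,[83,34,-40],[0,0,0.01]],[0.3,[83,34,-40],[0,0,0.01]],[0.3,[83,34,-20],[0,0,0.01]],[0.3,[83,34,0],[0,0,0.01]],[0.2,[83,34,0],[0,0,0.01]],[0.1,[83,34,0],[0,0,0.01]],[0.0,[83,34,0],[0,0,0.01]],[0.0,[83,34,0],[0,0,0.01]],[0.0,[83,34,0],[0,0,0.01]],[0.0,[83,34,0],[0,0,0.01]]])

```text
time_s: 13.37
ee_pos: [0.5877, -0.0542, 0.0974]
tool_rot: [0.517, 0.856, -0.0, 0.001]
force: [-0.3, -2.0, -1.2]
width: 0.0097
finger_force: 40.0
```

```bash
python3 s.py
```

```text
t 13.3667 pos [ 0.5877 -0.0542  0.0974] F [-0.3 -2.  -1.2] Mz 0.104 e6 0.068 yhead 0.483 j6 -0.691 tilt [ 0.0015 -0.0009] w 0.0097 39.98040854930878
```

Request:
arm_command(plan=[[0.0,[0,0,0.2],[0,0,0.07]],[0.0,[0,0,0.4],[0,0,0.14]],[0.0,[0,0,0.4],[0,0,0.14]],[0.0,[0,0,0.4],[0,0,0.14]]])

```text
time_s: 13.7
ee_pos: [0.5875, -0.0543, 0.097]
tool_rot: [0.575, 0.818, -0.0, 0.001]
force: [-1.0, -3.5, 2.8]
width: 0.0095
finger_force: 40.0
```

```bash
python3 s.py
```

```text
t 13.7 pos [ 0.5875 -0.0543  0.097 ] F [-1.  -3.5  2.8] Mz -0.083 e6 0.155 yhead 0.345 j6 -0.553 tilt [ 0.0011 -0.0011] w 0.0095 40.00186622142792
```

Request:
arm_command(plan=[[0.0,[0,0,0.2],[0,0,0.07]],[0.0,[0,0,0.4],[0,0,0.14]],[0.0,[0,0,0.4],[0,0,0.14]],[0.0,[0,0,0.4],[0,0,0.14]]])

```text
time_s: 14.03
ee_pos: [0.5873, -0.0543, 0.0966]
tool_rot: [0.63, 0.776, -0.0, 0.001]
force: [-2.6, -5.4, 5.2]
width: 0.0096
finger_force: 40.0
```

```bash
python3 s.py
```

```text
t 14.0333 pos [ 0.5873 -0.0543  0.0966] F [-2.6 -5.4  5.2] Mz -0.105 e6 0.079 yhead 0.207 j6 -0.414 tilt [ 0.0008 -0.0012] w 0.0096 40.0040602684021
```

Request:
arm_command(plan=[[0.0,[0,0,0.2],[0,0,0.07]],[0.0,[0,0,0.4],[0,0,0.14]],[0.0,[0,0,0.4],[0,0,0.14]],[0.0,[0,0,0.4],[0,0,0.14]]])

```text
time_s: 14.37
ee_pos: [0.5871, -0.0543, 0.0962]
tool_rot: [0.683, 0.73, -0.0, 0.001]
force: [-2.7, -5.1, 6.9]
width: 0.0095
finger_force: 40.0
```

```bash
python3 s.py
```

```text
t 14.3667 pos [ 0.5871 -0.0543  0.0962] F [-2.7 -5.1  6.9] Mz -0.092 e6 0.072 yhead 0.067 j6 -0.274 tilt [ 0.0005 -0.0012] w 0.0095 40.00244736671448
```

Request:
arm_command(plan=[[0.0,[0,0,0.2],[0,0,0.07]],[0.0,[0,0,0.4],[0,0,0.14]],[0.0,[0,0,0.4],[0,0,0.14]],[0.0,[0,0,0.4],[0,0,0.14]]])

```text
time_s: 14.7
ee_pos: [0.5869, -0.0543, 0.0958]
tool_rot: [0.733, 0.681, -0.0, 0.0]
force: [-3.3, -4.9, 7.2]
width: 0.0096
finger_force: 40.0
```

```bash
python3 s.py
```

```text
t 14.7 pos [ 0.5869 -0.0543  0.0958] F [-3.3 -4.9  7.2] Mz -0.024 e6 0.081 yhead -0.073 j6 -0.134 tilt [ 0.     -0.0012] w 0.0096 40.00116527080536
```

Request:
arm_command(plan=[[0.0,[0,0,0.2],[0,0,0.1]],[0.0,[0,0,0.2],[0,0,0.1]],[0.0,[0,0,0.2],[0,0,0.1]]])

```text
time_s: 14.95
ee_pos: [0.5868, -0.0542, 0.0956]
tool_rot: [0.766, 0.643, -0.0, 0.0]
force: [-3.2, -4.2, 6.3]
width: 0.0102
finger_force: 40.0
```

```bash
python3 s.py
```

```text
t 14.95 pos [ 0.5868 -0.0542  0.0956] F [-3.2 -4.2  6.3] Mz -0.056 e6 0.144 yhead -0.173 j6 -0.034 tilt [-0.0001 -0.0012] w 0.0102 39.99842047691345
```

Request:
arm_command(plan=[[0.0,[0,0,0.3],[0,0,0.1]],[0.0,[0,0,0.3],[0,0,0.1]],[0.0,[0,0,0.3],[0,0,0.1]]])

```text
time_s: 15.2
ee_pos: [0.5867, -0.0542, 0.0953]
tool_rot: [0.797, 0.604, -0.001, 0.0]
force: [-2.7, -4.8, 7.2]
width: 0.0097
finger_force: 40.0
```

```bash
python3 s.py
```

```text
t 15.2 pos [ 0.5867 -0.0542  0.0953] F [-2.7 -4.8  7.2] Mz 0.011 e6 0.158 yhead -0.273 j6 0.066 tilt [-0.0004 -0.0011] w 0.0097 39.99668776988983
```

Request:
arm_command(plan=[[0.0,[0,0,0],[0,0,0]]])

```text
time_s: 15.28
ee_pos: [0.5867, -0.0542, 0.0953]
tool_rot: [0.797, 0.604, -0.0, 0.0]
force: [-3.3, -3.3, 7.6]
width: 0.0099
finger_force: 40.0
```

```bash
python3 s.py
```

```text
t 15.2833 pos [ 0.5867 -0.0542  0.0953] F [-3.3 -3.3  7.6] Mz -0.065 e6 -0.019 yhead -0.273 j6 0.065 tilt [-0.0004 -0.0011] w 0.0099 39.99700605869293
```

Request:
arm_command(plan=[[0.0,[0,0,0],[0,0,0]]])

```text
time_s: 15.37
ee_pos: [0.5867, -0.0542, 0.0953]
tool_rot: [0.797, 0.604, -0.0, 0.0]
force: [-3.1, -5.2, 6.9]
width: 0.0098
finger_force: 40.0
```

```bash
python3 s.py
```

```text
t 15.3667 pos [ 0.5867 -0.0542  0.0953] F [-3.1 -5.2  6.9] Mz -0.039 e6 -0.032 yhead -0.273 j6 0.065 tilt [-0.0004 -0.0011] w 0.0098 39.99693810939789
```

Request:
arm_command(plan=[[0.0,[0,0,0.1],[0,0,0.03]],[0.0,[0,0,0.2],[0,0,0.06]]])

```text
time_s: 15.53
ee_pos: [0.5866, -0.0542, 0.0952]
tool_rot: [0.815, 0.58, -0.001, 0.0]
force: [-3.9, -4.6, 8.0]
width: 0.0099
finger_force: 40.0
```

```bash
python3 s.py
```

```text
t 15.5333 pos [ 0.5866 -0.0542  0.0952] F [-3.9 -4.6  8. ] Mz 0.276 e6 -0.318 yhead -0.334 j6 0.126 tilt [-0.0005 -0.0012] w 0.0099 39.97737944126129
```

Request:
arm_command(plan=[[0.0,[0,0,0.1],[0,0,0.03]],[0.0,[0,0,0.2],[0,0,0.06]]])

```text
time_s: 15.7
ee_pos: [0.5865, -0.0542, 0.095]
tool_rot: [0.832, 0.555, -0.001, 0.0]
force: [-4.1, -4.7, 9.3]
width: 0.01
finger_force: 40.0
```

```bash
python3 s.py
```

```text
t 15.7 pos [ 0.5865 -0.0542  0.095 ] F [-4.1 -4.7  9.3] Mz 0.209 e6 -0.232 yhead -0.394 j6 0.186 tilt [-0.0007 -0.0012] w 0.0100 39.98730719089508
```

Request:
arm_command(plan=[[0.0,[0,0,0.1],[0,0,0.03]],[0.0,[0,0,0.2],[0,0,0.06]]])

```text
time_s: 15.87
ee_pos: [0.5865, -0.0541, 0.0949]
tool_rot: [0.848, 0.53, -0.001, 0.0]
force: [-4.2, -4.6, 10.5]
width: 0.0095
finger_force: 40.0
```

```bash
python3 s.py
```

```text
t 15.8667 pos [ 0.5865 -0.0541  0.0949] F [-4.2 -4.6 10.5] Mz 0.269 e6 -0.205 yhead -0.454 j6 0.246 tilt [-0.0008 -0.0012] w 0.0095 39.985533356666565
```

Request:
arm_command(plan=[[0.3,[0,0,0],[0,0,0]],[0.3,[0,0,0],[0,0,0]],[0.3,[0,0,-20],[0,0,0]],[0.3,[0,0,-43],[0,0,0]],[0.3,[-25,-6,-43],[0,0,-0.12]],[0.3,[-50,-12,-43],[0,0,-0.24]],[0.3,[-75,-18,-43],[0,0,-0.36]],[0.3,[-100,-24,-43],[0,0,-0.48]],[0.3,[-124,-30,-43],[0,0,-0.6]],[0.3,[-124,-30,-43],[0,0,-0.72]],[0.3,[-124,-30,-43],[0,0,-0.84]],[0.3,[-124,-30,-43],[0,0,-0.96]],[0.3,[-124,-30,-43],[0,0,-0.96]],[0.3,[-124,-30,-43],[0,0,-0.96]]])

```text
time_s: 17.03
ee_pos: [0.5055, -0.1513, 0.1369]
tool_rot: [0.51, 0.86, 0.0, -0.0]
force: [0.1, 0.3, 0.5]
width: 0.0259
finger_force: 0.0
```

```bash
python3 s.py
```

```text
t 17.0333 pos [ 0.5055 -0.1513  0.1369] F [0.1 0.3 0.5] Mz -0.024 e6 -0.452 yhead 0.501 j6 -0.923 tilt [0.0002 0.0005] w 0.0259 0.0
```

Request:
arm_command(plan=[[0.3,[-1.3,1,20],[0,0,0]],[0.3,[-1.3,1,40],[0,0,0]],[0.2,[-1.3,1,40],[0,0,0]],[0.1,[-1.3,1,40],[0,0,0]],[0.0,[-1.3,1,40],[0,0,0]],[0.0,[-1.3,1,40],[0,0,0]],[0.0,[-1.3,1,40],[0,0,0]],[0.0,[-1.3,1,40],[0,0,0]]])

```text
time_s: 17.7
ee_pos: [0.5071, -0.1522, 0.0974]
tool_rot: [0.509, 0.861, 0.0, 0.0]
force: [-0.2, 0.4, -3.3]
width: 0.01
finger_force: 40.0
```

```bash
python3 s.py
```

```text
t 17.7 pos [ 0.5071 -0.1522  0.0974] F [-0.2  0.4 -3.3] Mz 0.078 e6 0.087 yhead 0.503 j6 -0.925 tilt [ 0.0006 -0.0001] w 0.0100 39.98207867145538
```

Request:
arm_command(plan=[[0.0,[0,0,0.1],[0,0,0.04]],[0.0,[0,0,0.2],[0,0,0.08]],[0.0,[0,0,0.3],[0,0,0.11]],[0.0,[0,0,0.4],[0,0,0.14]]])

```text
time_s: 18.03
ee_pos: [0.507, -0.1522, 0.097]
tool_rot: [0.569, 0.823, 0.0, 0.0]
force: [0.3, 0.2, -3.0]
width: 0.0098
finger_force: 40.0
```

```bash
python3 s.py
```

```text
t 18.0333 pos [ 0.507  -0.1522  0.097 ] F [ 0.3  0.2 -3. ] Mz 0.116 e6 -0.340 yhead 0.361 j6 -0.784 tilt [ 0.0005 -0.0001] w 0.0098 39.98009741306305
```

Request:
arm_command(plan=[[0.0,[0,0,0.1],[0,0,0.04]],[0.0,[0,0,0.2],[0,0,0.08]],[0.0,[0,0,0.3],[0,0,0.11]],[0.0,[0,0,0.4],[0,0,0.14]]])

```text
time_s: 18.37
ee_pos: [0.507, -0.1522, 0.0966]
tool_rot: [0.625, 0.781, 0.0, 0.0]
force: [0.1, 0.6, -3.3]
width: 0.0096
finger_force: 40.0
```

```bash
python3 s.py
```

```text
t 18.3667 pos [ 0.507  -0.1522  0.0966] F [ 0.1  0.6 -3.3] Mz 0.092 e6 -0.335 yhead 0.221 j6 -0.644 tilt [ 0.0004 -0.0002] w 0.0096 39.980446100234985
```

Request:
arm_command(plan=[[0.0,[0,0,0.1],[0,0,0.04]],[0.0,[0,0,0.2],[0,0,0.08]],[0.0,[0,0,0.3],[0,0,0.11]],[0.0,[0,0,0.4],[0,0,0.14]]])

```text
time_s: 18.7
ee_pos: [0.5069, -0.1522, 0.0962]
tool_rot: [0.678, 0.735, 0.0, 0.0]
force: [0.8, 1.0, -2.7]
width: 0.0099
finger_force: 40.0
```

```bash
python3 s.py
```

```text
t 18.7 pos [ 0.5069 -0.1522  0.0962] F [ 0.8  1.  -2.7] Mz 0.200 e6 -0.327 yhead 0.081 j6 -0.504 tilt [ 0.0003 -0.0002] w 0.0099 39.979031682014465
```

Request:
arm_command(plan=[[0.0,[0,0,0.1],[0,0,0.04]],[0.0,[0,0,0.2],[0,0,0.08]],[0.0,[0,0,0.3],[0,0,0.11]],[0.0,[0,0,0.4],[0,0,0.14]]])

```text
time_s: 19.03
ee_pos: [0.5069, -0.1523, 0.0958]
tool_rot: [0.727, 0.686, 0.0, 0.0]
force: [-0.0, 0.5, -2.5]
width: 0.0099
finger_force: 40.0
```

```bash
python3 s.py
```

```text
t 19.0333 pos [ 0.5069 -0.1523  0.0958] F [-0.   0.5 -2.5] Mz 0.230 e6 -0.298 yhead -0.058 j6 -0.364 tilt [ 0.0002 -0.0002] w 0.0099 39.97658550739288
```

Request:
arm_command(plan=[[0.0,[0,0,0.1],[0,0,0.03]],[0.0,[0,0,0.2],[0,0,0.06]]])

```text
time_s: 19.2
ee_pos: [0.5069, -0.1523, 0.0957]
tool_rot: [0.748, 0.664, 0.0, 0.0]
force: [-0.1, 0.7, -2.1]
width: 0.0094
finger_force: 40.0
```

```bash
python3 s.py
```

```text
t 19.2 pos [ 0.5069 -0.1523  0.0957] F [-0.1  0.7 -2.1] Mz 0.288 e6 -0.262 yhead -0.118 j6 -0.304 tilt [ 0.0002 -0.0003] w 0.0094 39.97503161430359
```

Request:
arm_command(plan=[[0.0,[0,0,0.1],[0,0,0.03]],[0.0,[0,0,0.2],[0,0,0.06]]])

```text
time_s: 19.37
ee_pos: [0.5069, -0.1523, 0.0956]
tool_rot: [0.767, 0.641, -0.0, 0.0]
force: [-0.2, 1.7, 0.3]
width: 0.0101
finger_force: 40.0
```

```bash
python3 s.py
```

```text
t 19.3667 pos [ 0.5069 -0.1523  0.0956] F [-0.2  1.7  0.3] Mz 0.268 e6 -0.197 yhead -0.178 j6 -0.244 tilt [ 0.0002 -0.0003] w 0.0101 39.981114864349365
```

Request:
arm_command(plan=[[0.0,[0,0,0.1],[0,0,0.03]],[0.0,[0,0,0.2],[0,0,0.06]]])

```text
time_s: 19.53
ee_pos: [0.5068, -0.1523, 0.0955]
tool_rot: [0.786, 0.618, -0.0, 0.0]
force: [-1.8, -0.1, 0.5]
width: 0.0095
finger_force: 40.0
```

```bash
python3 s.py
```

```text
t 19.5333 pos [ 0.5068 -0.1523  0.0955] F [-1.8 -0.1  0.5] Mz 0.321 e6 -0.138 yhead -0.238 j6 -0.184 tilt [ 0.0002 -0.0004] w 0.0095 39.98853921890259
```

Request:
arm_command(plan=[[0.0,[0,0,0.1],[0,0,0.03]],[0.0,[0,0,0.2],[0,0,0.06]]])

```text
time_s: 19.7
ee_pos: [0.5068, -0.1522, 0.0954]
tool_rot: [0.804, 0.594, -0.0, 0.0]
force: [-1.9, 1.4, 1.2]
width: 0.0097
finger_force: 40.0
```

```bash
python3 s.py
```

```text
t 19.7 pos [ 0.5068 -0.1522  0.0954] F [-1.9  1.4  1.2] Mz 0.395 e6 -0.068 yhead -0.298 j6 -0.124 tilt [ 0.0002 -0.0004] w 0.0097 40.00410318374634
```

Request:
arm_command(plan=[[0.3,[0,0,0],[0,0,0]],[0.3,[0,0,0],[0,0,0]],[0.3,[0,0,-20],[0,0,0]],[0.3,[0,0,-43],[0,0,0]],[0.3,[21,-9,-43],[0,0,-0.12]],[0.3,[42,-18,-43],[0,0,-0.24]],[0.3,[63,-26,-43],[0,0,-0.36]],[0.3,[83,-35,-43],[0,0,-0.48]],[0.3,[83,-35,-43],[0,0,-0.6]],[0.3,[83,-35,-43],[0,0,-0.72]],[0.3,[83,-35,-43],[0,0,-0.81]],[0.3,[83,-35,-43],[0,0,-0.81]],[0.3,[83,-35,-43],[0,0,-0.81]]])

```text
time_s: 20.78
ee_pos: [0.498, -0.0628, 0.1379]
tool_rot: [0.506, 0.863, 0.0, 0.0]
force: [0.5, 0.9, 0.4]
width: 0.0261
finger_force: 0.0
```

```bash
python3 s.py
```

```text
t 20.7833 pos [ 0.498  -0.0628  0.1379] F [0.5 0.9 0.4] Mz -0.018 e6 -0.334 yhead 0.511 j6 -0.773 tilt [ 0.0008 -0.0003] w 0.0261 0.0
```

Request:
arm_command(plan=[[0.3,[0.5,0,20],[0,0,0]],[0.3,[0.5,0,40.7],[0,0,0]],[0.2,[0.5,0,40.7],[0,0,0]],[0.1,[0.5,0,40.7],[0,0,0]],[0.0,[0.5,0,40.7],[0,0,0]],[0.0,[0.5,0,40.7],[0,0,0]],[0.0,[0.5,0,40.7],[0,0,0]],[0.0,[0.5,0,40.7],[0,0,0]],[0.0,[0.5,0,41],[0,0,0.08]],[0.0,[0.5,0,41.3],[0,0,0.16]],[0.0,[0.5,0,41.5],[0,0,0.24]],[0.0,[0.5,0,41.7],[0,0,0.28]]])

```text
time_s: 21.78
ee_pos: [0.4976, -0.0625, 0.0966]
tool_rot: [0.622, 0.783, -0.0, 0.0]
force: [-2.4, -2.1, 2.7]
width: 0.0099
finger_force: 40.0
```

```bash
python3 s.py
```

```text
t 21.7833 pos [ 0.4976 -0.0625  0.0966] F [-2.4 -2.1  2.7] Mz 0.038 e6 -0.054 yhead 0.229 j6 -0.491 tilt [ 0.0005 -0.0007] w 0.0099 39.99773025512695
```

Request:
arm_command(plan=[[0.0,[0,0,0.1],[0,0,0.04]],[0.0,[0,0,0.2],[0,0,0.08]],[0.0,[0,0,0.3],[0,0,0.11]],[0.0,[0,0,0.4],[0,0,0.14]]])

```text
time_s: 22.12
ee_pos: [0.4975, -0.0625, 0.0962]
tool_rot: [0.674, 0.739, -0.0, 0.0]
force: [-2.5, -1.4, 1.3]
width: 0.0101
finger_force: 40.0
```

```bash
python3 s.py
```

```text
t 22.1167 pos [ 0.4975 -0.0625  0.0962] F [-2.5 -1.4  1.3] Mz 0.088 e6 -0.398 yhead 0.092 j6 -0.354 tilt [ 0.0004 -0.0007] w 0.0101 39.997156262397766
```

Request:
arm_command(plan=[[0.0,[0,0,0.1],[0,0,0.04]],[0.0,[0,0,0.2],[0,0,0.08]],[0.0,[0,0,0.3],[0,0,0.11]],[0.0,[0,0,0.4],[0,0,0.14]]])

```text
time_s: 22.45
ee_pos: [0.4975, -0.0625, 0.0958]
tool_rot: [0.724, 0.69, -0.0, 0.0]
force: [-2.4, -0.6, 2.6]
width: 0.01
finger_force: 40.0
```

```bash
python3 s.py
```

```text
t 22.45 pos [ 0.4975 -0.0625  0.0958] F [-2.4 -0.6  2.6] Mz -0.011 e6 -0.399 yhead -0.048 j6 -0.214 tilt [ 0.0004 -0.0007] w 0.0100 39.99723136425018
```

Request:
arm_command(plan=[[0.0,[0,0,0.1],[0,0,0.03]],[0.0,[0,0,0.2],[0,0,0.06]]])

```text
time_s: 22.62
ee_pos: [0.4975, -0.0625, 0.0956]
tool_rot: [0.744, 0.668, -0.0, 0.0]
force: [-2.7, -1.6, 2.8]
width: 0.0094
finger_force: 40.0
```

```bash
python3 s.py
```

```text
t 22.6167 pos [ 0.4975 -0.0625  0.0956] F [-2.7 -1.6  2.8] Mz 0.072 e6 -0.421 yhead -0.108 j6 -0.154 tilt [ 0.0004 -0.0008] w 0.0094 39.997302889823914
```

Request:
arm_command(plan=[[0.0,[0,0,0.1],[0,0,0.03]],[0.0,[0,0,0.2],[0,0,0.06]]])

```text
time_s: 22.78
ee_pos: [0.4975, -0.0625, 0.0955]
tool_rot: [0.764, 0.645, -0.0, 0.0]
force: [-3.0, -1.7, 3.3]
width: 0.0096
finger_force: 40.0
```

```bash
python3 s.py
```

```text
t 22.7833 pos [ 0.4975 -0.0625  0.0955] F [-3.  -1.7  3.3] Mz 0.101 e6 -0.422 yhead -0.168 j6 -0.094 tilt [ 0.0004 -0.0008] w 0.0096 39.99747633934021
```

Request:
arm_command(plan=[[0.0,[0,0,0.1],[0,0,0.03]],[0.0,[0,0,0.2],[0,0,0.06]]])

```text
time_s: 22.95
ee_pos: [0.4974, -0.0625, 0.0953]
tool_rot: [0.783, 0.622, -0.0, 0.0]
force: [-2.8, -2.1, 4.3]
width: 0.0098
finger_force: 40.0
```

```bash
python3 s.py
```

```text
t 22.95 pos [ 0.4974 -0.0625  0.0953] F [-2.8 -2.1  4.3] Mz 0.026 e6 -0.388 yhead -0.228 j6 -0.034 tilt [ 0.0003 -0.0008] w 0.0098 40.000948905944824
```

Request:
arm_command(plan=[[0.0,[0,0,0.1],[0,0,0.03]],[0.0,[0,0,0.2],[0,0,0.06]]])

```text
time_s: 23.12
ee_pos: [0.4975, -0.0625, 0.0952]
tool_rot: [0.801, 0.598, -0.0, 0.0]
force: [-3.6, -1.1, 3.8]
width: 0.01
finger_force: 40.0
```

```bash
python3 s.py
```

```text
t 23.1167 pos [ 0.4975 -0.0625  0.0952] F [-3.6 -1.1  3.8] Mz 0.141 e6 -0.346 yhead -0.288 j6 0.026 tilt [ 0.0003 -0.0008] w 0.0100 40.00594139099121
```

Request:
arm_command(plan=[[0.0,[0,0,0.1],[0,0,0.03]],[0.0,[0,0,0.2],[0,0,0.06]]])

```text
time_s: 23.28
ee_pos: [0.4974, -0.0625, 0.0951]
tool_rot: [0.819, 0.574, -0.0, 0.0]
force: [-2.0, -1.4, 5.6]
width: 0.0096
finger_force: 40.0
```

```bash
python3 s.py
```

```text
t 23.2833 pos [ 0.4974 -0.0625  0.0951] F [-2.  -1.4  5.6] Mz 0.119 e6 -0.305 yhead -0.348 j6 0.086 tilt [ 0.0004 -0.0008] w 0.0096 40.01174569129944
```

Request:
arm_command(plan=[[0.0,[0,0,0.1],[0,0,0.03]],[0.0,[0,0,0.2],[0,0,0.06]]])

```text
time_s: 23.45
ee_pos: [0.4974, -0.0625, 0.0949]
tool_rot: [0.836, 0.549, -0.0, 0.0]
force: [-3.7, -0.4, 5.3]
width: 0.0098
finger_force: 40.0
```

```bash
python3 s.py
```

```text
t 23.45 pos [ 0.4974 -0.0625  0.0949] F [-3.7 -0.4  5.3] Mz 0.204 e6 -0.264 yhead -0.408 j6 0.146 tilt [ 0.0004 -0.0008] w 0.0098 40.018454790115356
```

Request:
arm_command(plan=[[0.3,[0,0,0],[0,0,0]],[0.3,[0,0,0],[0,0,0]],[0.3,[0,0,-20],[0,0,0]],[0.3,[0,0,-43],[0,0,0]],[0.3,[-7,25,-43],[0,0,-0.12]],[0.3,[-14,50,-43],[0,0,-0.24]],[0.3,[-21,75,-43],[0,0,-0.36]],[0.3,[-28,100,-43],[0,0,-0.48]],[0.3,[-34,123,-43],[0,0,-0.6]],[0.3,[-34,123,-43],[0,0,-0.72]],[0.3,[-34,123,-43],[0,0,-0.84]],[0.3,[-34,123,-43],[0,0,-0.9]],[0.3,[-34,123,-43],[0,0,-0.9]],[0.3,[-34,123,-43],[0,0,-0.9]]])

```text
time_s: 24.62
ee_pos: [0.5972, -0.1421, 0.137]
tool_rot: [0.514, 0.858, 0.0, 0.0]
force: [0.8, 0.3, -0.5]
width: 0.0264
finger_force: 0.0
```

```bash
python3 s.py
```

```text
t 24.6167 pos [ 0.5972 -0.1421  0.137 ] F [ 0.8  0.3 -0.5] Mz 0.004 e6 -0.239 yhead 0.491 j6 -0.837 tilt [ 0.0004 -0.    ] w 0.0264 0.0
```

Request:
arm_command(plan=[[0.3,[0,-0.8,20],[0,0,0]],[0.3,[0,-0.8,40],[0,0,0]],[0.2,[0,-0.8,40],[0,0,0]],[0.1,[0,-0.8,40],[0,0,0]],[0.0,[0,-0.8,40],[0,0,0]],[0.0,[0,-0.8,40],[0,0,0]],[0.0,[0,-0.8,40],[0,0,0]],[0.0,[0,-0.8,40],[0,0,0]],[0.0,[0,-0.8,40.3],[0,0,0.1]],[0.0,[0,-0.8,40.6],[0,0,0.2]],[0.0,[0,-0.8,40.9],[0,0,0.3]],[0.0,[0,-0.8,41.1],[0,0,0.37]],[0.0,[0,-0.8,41.2],[0,0,0.4]]])

```text
time_s: 25.7
ee_pos: [0.5964, -0.1427, 0.0964]
tool_rot: [0.675, 0.738, 0.0, 0.0]
force: [-1.1, 0.2, 0.3]
width: 0.0099
finger_force: 40.0
```

```bash
python3 s.py
```

```text
t 25.7 pos [ 0.5964 -0.1427  0.0964] F [-1.1  0.2  0.3] Mz 0.075 e6 0.177 yhead 0.089 j6 -0.436 tilt [ 0.0007 -0.0005] w 0.0099 39.999563097953796
```

Request:
arm_command(plan=[[0.0,[0,0,0.1],[0,0,0.04]],[0.0,[0,0,0.2],[0,0,0.08]],[0.0,[0,0,0.3],[0,0,0.11]],[0.0,[0,0,0.4],[0,0,0.14]]])

```text
time_s: 26.03
ee_pos: [0.5964, -0.1426, 0.096]
tool_rot: [0.724, 0.69, 0.0, 0.0]
force: [-1.8, -0.1, 1.5]
width: 0.0098
finger_force: 40.0
```

```bash
python3 s.py
```

```text
t 26.0333 pos [ 0.5964 -0.1426  0.096 ] F [-1.8 -0.1  1.5] Mz 0.009 e6 -0.380 yhead -0.048 j6 -0.299 tilt [ 0.0006 -0.0005] w 0.0098 40.000981092453
```

Request:
arm_command(plan=[[0.0,[0,0,0.1],[0,0,0.03]],[0.0,[0,0,0.2],[0,0,0.06]]])

```text
time_s: 26.2
ee_pos: [0.5964, -0.1426, 0.0959]
tool_rot: [0.744, 0.668, 0.0, 0.0]
force: [-2.4, 0.8, 1.3]
width: 0.0096
finger_force: 40.0
```

```bash
python3 s.py
```

```text
t 26.2 pos [ 0.5964 -0.1426  0.0959] F [-2.4  0.8  1.3] Mz 0.136 e6 -0.351 yhead -0.108 j6 -0.239 tilt [ 0.0006 -0.0005] w 0.0096 40.00759720802307
```

Request:
arm_command(plan=[[0.0,[0,0,0.1],[0,0,0.03]],[0.0,[0,0,0.2],[0,0,0.06]]])

```text
time_s: 26.37
ee_pos: [0.5964, -0.1426, 0.0958]
tool_rot: [0.764, 0.645, 0.0, 0.0]
force: [-1.4, 0.2, 2.0]
width: 0.0097
finger_force: 40.0
```

```bash
python3 s.py
```

```text
t 26.3667 pos [ 0.5964 -0.1426  0.0958] F [-1.4  0.2  2. ] Mz 0.226 e6 -0.283 yhead -0.168 j6 -0.179 tilt [ 0.0006 -0.0006] w 0.0097 40.018343925476074
```

Request:
arm_command(plan=[[0.0,[0,0,0.1],[0,0,0.03]],[0.0,[0,0,0.2],[0,0,0.06]]])

```text
time_s: 26.53
ee_pos: [0.5964, -0.1427, 0.0957]
tool_rot: [0.783, 0.622, 0.0, 0.0]
force: [-1.6, 0.1, 3.6]
width: 0.0097
finger_force: 40.0
```

```bash
python3 s.py
```

```text
t 26.5333 pos [ 0.5964 -0.1427  0.0957] F [-1.6  0.1  3.6] Mz 0.305 e6 -0.209 yhead -0.228 j6 -0.119 tilt [ 0.0006 -0.0007] w 0.0097 40.03244340419769
```

Request:
arm_command(plan=[[0.0,[0,0,0.1],[0,0,0.03]],[0.0,[0,0,0.2],[0,0,0.06]]])

```text
time_s: 26.7
ee_pos: [0.5963, -0.1426, 0.0956]
tool_rot: [0.801, 0.598, 0.0, 0.0]
force: [-2.8, -0.0, 2.1]
width: 0.0095
finger_force: 40.0
```

```bash
python3 s.py
```

```text
t 26.7 pos [ 0.5963 -0.1426  0.0956] F [-2.8 -0.   2.1] Mz 0.280 e6 -0.138 yhead -0.288 j6 -0.059 tilt [ 0.0005 -0.0007] w 0.0095 40.04978120326996
```

Request:
arm_command(plan=[[0.0,[0,0,0.1],[0,0,0.03]],[0.0,[0,0,0.2],[0,0,0.06]]])

```text
time_s: 26.87
ee_pos: [0.5964, -0.1426, 0.0955]
tool_rot: [0.819, 0.574, 0.0, 0.0]
force: [-2.9, 1.1, 3.1]
width: 0.0099
finger_force: 40.1
```

```bash
python3 s.py
```

```text
t 26.8667 pos [ 0.5964 -0.1426  0.0955] F [-2.9  1.1  3.1] Mz 0.424 e6 -0.068 yhead -0.348 j6 0.001 tilt [ 0.0006 -0.0008] w 0.0099 40.07276773452759
```

Request:
arm_command(plan=[[0.3,[0,0,0],[0,0,0]],[0.3,[0,0,0],[0,0,0]],[0.3,[0,0,-20],[0,0,0]],[0.3,[0,0,-40],[0,0,0]],[0.3,[-13,-27,-40],[0,0,-0.05]],[0.3,[-26,-54,-40],[0,0,-0.05]],[0.3,[-40,-81,-40],[0,0,-0.05]],[0.3,[-40,-81,-40],[0,0,-0.05]],[0.3,[-40,-81,-40],[0,0,-0.05]],[0.3,[-40,-81,-20],[0,0,-0.05]],[0.3,[-40,-81,0],[0,0,-0.05]],[0.2,[-40,-81,0],[0,0,-0.05]],[0.1,[-40,-81,0],[0,0,-0.05]],[0.0,[-40,-81,0],[0,0,-0.05]],[0.0,[-40,-81,0],[0,0,-0.05]],[0.0,[-40,-81,0],[0,0,-0.05]],[0.0,[-40,-81,0],[0,0,-0.05]]])

```text
time_s: 28.28
ee_pos: [0.5067, -0.1525, 0.0946]
tool_rot: [0.804, 0.595, 0.0, 0.0]
force: [-0.3, 1.2, -4.4]
width: 0.0095
finger_force: 40.0
```

```bash
python3 s.py
```

```text
t 28.2833 pos [ 0.5067 -0.1525  0.0946] F [-0.3  1.2 -4.4] Mz 0.215 e6 0.188 yhead -0.297 j6 -0.126 tilt [ 0.0004 -0.0001] w 0.0095 39.95510458946228
```

Request:
arm_command(plan=[[0.0,[0,0,0.1],[0,0,0.03]],[0.0,[0,0,0.2],[0,0,0.06]]])

```text
time_s: 28.45
ee_pos: [0.5067, -0.1525, 0.0945]
tool_rot: [0.822, 0.57, 0.0, 0.0]
force: [-0.1, 1.1, -2.9]
width: 0.0097
finger_force: 40.0
```

```bash
python3 s.py
```

```text
t 28.45 pos [ 0.5067 -0.1525  0.0945] F [-0.1  1.1 -2.9] Mz 0.464 e6 -0.109 yhead -0.358 j6 -0.065 tilt [ 0.0005 -0.0002] w 0.0097 39.973538517951965
```

Request:
arm_command(plan=[[0.4,[0,0,0],[0,0,0]],[0.4,[0,0,0],[0,0,0]],[0.4,[0,0,0],[0,0,0]],[0.4,[0,0,-20],[0,0,0]],[0.4,[0,0,-50],[0,0,0]],[0.4,[0,0,-90],[0,0,0]],[0.4,[0,0,-130],[0,0,0]],[0.4,[0,0,-160],[0,0,0]],[0.4,[0,0,-160],[0,0,0]],[0.4,[0,0,-160],[0,0,0]]])

```text
time_s: 29.28
ee_pos: [0.508, -0.1533, 0.2565]
tool_rot: [0.821, 0.57, 0.001, 0.003]
force: [-1.1, -0.2, 0.0]
width: 0.0352
finger_force: 0.0
```

```bash
python3 s.py; python3 - <<'E'
from h import *
import cv2
b=camera("side")[175:305,275:435,::-1]
cv2.imwrite("pics/end.png",cv2.resize(b,None,fx=4.5,fy=4.5,interpolation=cv2.INTER_CUBIC))
E
```

```text
t 29.2833 pos [ 0.508  -0.1533  0.2565] F [-1.1 -0.2  0. ] Mz 0.018 e6 0.000 yhead -0.357 j6 -0.067 tilt [ 0.0052 -0.0025] w 0.0352 0.0
```

View pics/end.png

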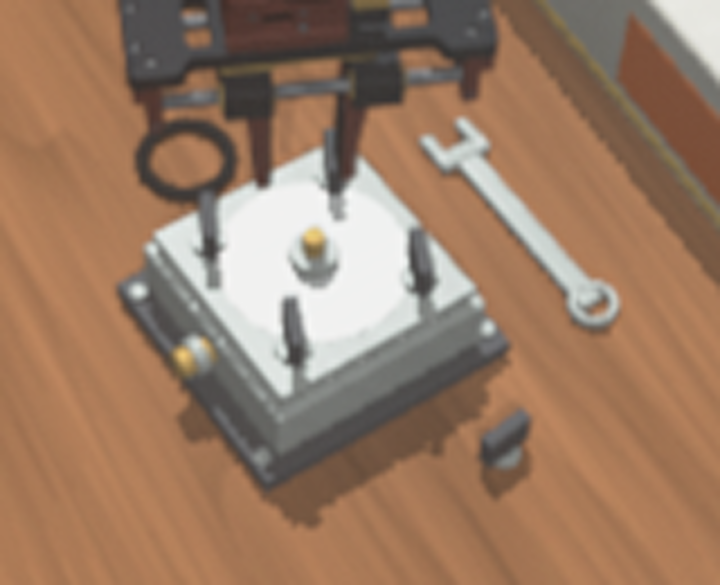

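All four wings stand at nearly the same angle, at (330,165), (208,225), (292,325) and (420,260). The cover looks flat, the spare parts are where they were, and the gripper is clear.

```bash
python3 -c "
from cell import *
print(sign_off())"
```

```text
the job is handed in; nothing more can be done
None
```

I tightened the four screws crisscross (a, c, b, d) in two rounds, let go and handed the job in at about 29 s. All four went stiff and stopped within about 0.1 rad of each other; c got a small 0.06 rad top-up at the end, a (turned furthest) was not re-checked, and the cover looks flat in the last picture.

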